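# Slide the cover home on the sample warmer

## Robot

A 7-joint arm with a two-finger parallel gripper is mounted at the origin on the work surface. World frame = base frame: x ahead of the robot, y to its left, z up, the work surface at z = 0. Lengths are in m, angles in rad, forces in N, time in s.
With the tool pointing down it reaches from about 0.4 to 0.9 m from the base axis. Payload 5.6 kg.
Tool frame: the origin (TCP) lies midway between the tips of the shut fingers; the grasp point (between the pads) lies 19 mm behind it; y points along the fingers, z is the direction in which the jaws open and shut, and the axes are right-handed (so a half turn about y gives the same grasp; the last joint's range is limited). The gripper opens to 92 mm and grips with 3 to 60 N. Pads are 20 mm wide; open, the fingers measure 128 mm over their backs; the gripper's body (75 mm by 189 mm) begins 69 mm behind the grasp point.
Start: joints at [-1.306, 0.468, -0.012, 1.603, 0.006, 1.071, -0.056], TCP at [0.197, 0.619, 0.215] pointing down, gripper open.
Joint ranges: [-2.53, 2.53], [-0.31, 2.02], [-1.57, 1.55], [0.28, 2.44], [-1.29, 4.43], [0.15, 1.84], [-2.92, 2.92]. Speed limits (rad/s): [2.57, 2.57, 3.14, 3.14, 3.14, 3.14, 3.14].

## Interface

Orientations are given as a 3x3 rotation matrix whose columns are the frame's x, y, z axes.
In Python, from station import env, effector, solver, viewer, workorder, search_frame, tip_of gives the robot as it stands. Calls block until the motion is done:
- env.reach(position, orientation): joint-space move of the TCP to a pose.
- env.movel(position, frame=None, rate=0.15): straight line of the TCP; frame=None keeps the orientation; rate is the mean speed in m/s.
- env.goto_joints(angles): joint-space move.
- effector.release() and effector.grasp(squeeze=None): open the fingers fully, or close them until they stop; squeeze is the grip in N (None keeps the last).
- env.pause(seconds).
- solver.inverse_kinematics(position, orientation): joint angles nearest the present ones, or None.
- env.sense(): the state.
- viewer.read_camera(name): name is "scene" or "top" or "wrist"; returns (picture, depth): 384x512x3 uint8, red, green, blue; 384x512 float32, m along the optical axis (not along the pixel's ray), 0 where there is no reading.
- viewer.camera_info(name): a dict with "intrinsics" (3x3 intrinsics, pixels), "eye" and "rotation" of the camera in the world; the wrist camera has in their place "T_tool_cam" (4x4, takes a point from camera to tool coordinates, whose origin is the TCP and whose axes are the tool frame's). Camera axes: x right, y up, looking along -z (the intrinsics and any distortion apply to the point x, -y, -z); pixel columns grow to the right and rows downward; lengths in m; the calibration is good to about 2 mm. A picture is of the moment at which its call begins: read the wrist's pose just before it. camera_info takes no time and is no camera call.
A pose or a line that the arm cannot do raises env.PlanningError and nothing moves.
- workorder.finish_job(): hands the job in, once; it reports no verdict.
Trained networks look in the newest picture that a camera, given by its name, has taken for a name from the list of things; names that differ only in an ending like _2 or _b are one class to them, and where a whole thing is asked for, a point or a joint stands for the part that bears it (a point fixed in the world has none). Each returns a list of dicts, best first, with "score" (0 to 1); they miss things now and then, are a little off and sometimes report something else, mostly with a low value. They report only what shows in the picture. A call takes as long as a camera call. They do not tell look-alikes from the thing itself.
- search_frame(camera, name): "at" ([x, y, z] in m, in world coordinates, good to about 4 mm: the middle of the surface that is visible of it).
- tip_of(camera, name): "at" ([x, y, z] in m, in world coordinates, good to about 4 mm: a listed point, or the origin of a listed thing).
The state is a dict: "t": time; "joint_positions": joint angles; "joint_velocities": joint speeds; "tau": joint torques, N m; "ee_pos": TCP position; "tcp_rot": TCP orientation; "wrist_force": force on the tool from outside, world axes, zero at the start; "moment": the same for the moment, N m; "gripper_width": finger opening in m.
Only numpy, scipy, OpenCV 4.12 (cv2) and the standard library are available. Lean on these libraries where they do the work, as an engineer would, in place of code of your own. Each camera call takes 0.05 s, during which the arm holds its last target. There are 200 camera calls.

## Task

Take the rectangular steel cover by its black grip from the metal tray and lay it flat on the steel deck of the sample warmer, between the two guide rails at the bare end of the deck (the end nearer the tray). Slide it gently along the deck until it drops into the opening and lies flush - do not lower it in from above - then let go and, only once it is home, gently press the warmer's start button all the way down and let it come back. Leave the round cover and the glassware undisturbed.

Things in the scene. Friction and masses are not known exactly. Their poses are not given: they have to be found in the camera images.
- cover_mid (a point): Rectangular steel cover, loose in the tray: plate 70 (own x) x 80 (own y) x 5 mm with a black upright grip bar in its middle, 50 long (own x) x 14 thick (own y) x 28 mm tall; 33 mm high in all, 0.17 to 0.35 kg. This point is its centre, half-way up, 16.5 mm above its underside; z up. Half a turn looks the same
- warmer: White sample warmer fixed on the bench, 210 (own x) x 380 (own y) mm. Origin: centre of its underside; x away from the robot, y along the deck away from the tray. On top a steel deck: a channel along own y, centre line at x = +30 mm, floor at z = 85 mm, 75 mm wide between two guide rails 10 mm wide whose tops are 8 mm above the floor. Forces on it must stay below 40 N
- lay_spot (a point): Point of the warmer on the bare channel floor, on the centre line (warmer y = -65 mm): lay the cover centred here, its own x along the warmer's x (2.5 mm play to either rail), and slide it toward the warmer's +y. The floor is bare at least 55 mm either way along y. Cover centre 16.5 mm above this point when on the floor
- opening_mid (a point): Middle of where the opening can be, at floor height (warmer y = +60 mm). The deck is clamped up to 25 mm either way along y, not measured, so the opening's centre is 35 to 85 mm. Opening: 85 mm long (y), as wide as the channel, 5 mm deep to its ledge, dark well inside. A loose cover tips nose down half-way over it, then falls in flush (centre 11.5 mm above this point), stopped by the far edge
- start_top (a point): Top centre of the round grey start button (28 mm across), in the control strip of the warmer on the robot's side of the deck; pressed straight down, springs back, 4 N when fully down after 6 mm
- start (a joint): Travel of the start button: 0 m up, 0.006 m fully pressed
- tray: Fixed low metal tray, 300 (own x) x 340 (own y) x 18 mm high, walls and floor 4 mm thick. Origin: centre of its underside; z up
- round_cover: Round steel cover 86 mm across with a round black knob, 28 mm high, loose in the tray: not the one wanted, leave it. Origin: centre of its underside
- beaker0: Glass beaker, 52 mm across, 60 mm high, loose in the tray on the side away from the robot; leave it. Origin: centre of its underside
- beaker1: A second such beaker; leave it. Origin: centre of its underside
- flask: Conical glass flask, 82 mm across, 120 mm high, loose at the back of the bench; leave it. Origin: centre of its underside
Things that resemble listed ones, but are neither listed nor needed, are in the scene too. Leave any purple look-alike of the part that bears cover_mid alone.

How it is judged:
By the outcome, as a careful person would: the job done as asked, in the order asked, and still so for the second after the job is handed in, with the robot touching nothing.
It also fails if it takes over 58 s, if anything falls off the work surface, if the arm or the gripper's body presses on something with over 40 N, if the wrist force passes 120 N, or if a joint passes its speed limit or range.

## Working session

There is one attempt and no reset: what is moved stays moved. The work goes in short steps, each a Python script; the robot and the scene stay as the last script left them, time stands still between calls to the robot, and variables do not carry over. Pictures are saved under pics/ and viewed, about 8 in all and at most 12, crops included, and the job is handed in when it is done.

```bash
ls; mkdir -p pics; cat > h.py <<'E'
from station import env, effector, solver, viewer, workorder, search_frame, tip_of
import numpy as np, cv2
def save(p,n): cv2.imwrite('pics/'+n+'.png',cv2.cvtColor(p,cv2.COLOR_RGB2BGR))
def cam(name):
    s=env.sense(); ci=viewer.camera_info(name); p,d=viewer.read_camera(name)
    if 'eye' in ci: R,e=np.array(ci['rotation']),np.array(ci['eye'])
    else:
        T=np.array(ci['T_tool_cam']); Rt=np.array(s['tcp_rot']); R=Rt@T[:3,:3]; e=Rt@T[:3,3]+np.array(s['ee_pos'])
    return p,d,np.array(ci['intrinsics']),R,e,ci
def cloud(d,K,R,e):
    v,u=np.indices(d.shape); X=np.stack([(u-K[0,2])/K[0,0]*d,-(v-K[1,2])/K[1,1]*d,-d],-1)
    return X@R.T+e
E
python3 - <<'E'
from h import *
np.set_printoptions(precision=4,suppress=True)
s=env.sense(); print(s['t'],s['tcp_rot'],s['wrist_force'])
for c in ['top','scene']:
    p,d,K,R,e,ci=cam(c); save(p,c+'0'); print(c,{k:v for k,v in ci.items()})
    for n in ['cover_mid','warmer','lay_spot','opening_mid','start_top','tray','round_cover','beaker0','flask']:
        print(n,[(np.round(r['at'],4),round(r['score'],2)) for r in tip_of(c,n)][:4])
print(env.sense()['t'])
E
```

```text
pics
0.0 [[ 0.953  -0.0004  0.3031]
 [-0.3031 -0.0017  0.953 ]
 [ 0.0001 -1.     -0.0018]] [0.7457 0.0445 0.673 ]
top {'intrinsics': array([[404.3615,   0.    , 265.7634],
       [  0.    , 404.3615, 189.509 ],
       [  0.    ,   0.    ,   1.    ]]), 'eye': array([ 0.4955, -0.0132,  1.2179]), 'rotation': array([[-0.007 ,  0.9977, -0.068 ],
       [-1.    , -0.0067,  0.0043],
       [ 0.0039,  0.068 ,  0.9977]])}
cover_mid [(array([ 0.5099, -0.3324,  0.0195]), 0.8), (array([ 0.3225, -0.4198,  0.0167]), 0.79)]
warmer [(array([ 0.5096,  0.2904, -0.0011]), 0.81)]
lay_spot [(array([0.5218, 0.2169, 0.0863]), 0.89)]
opening_mid [(array([0.5531, 0.3393, 0.0831]), 0.59), (array([ 0.8277, -0.0522, -0.0013]), 0.56), (array([0.5221, 0.217 , 0.0838]), 0.55)]
start_top [(array([0.5239, 0.2187, 0.0837]), 0.63), (array([0.4375, 0.3069, 0.0967]), 0.43)]
tray [(array([ 0.5746, -0.2481, -0.0031]), 0.91)]
round_cover [(array([ 0.5087, -0.1719,  0.0043]), 0.89)]
beaker0 [(array([ 0.6644, -0.3407,  0.0035]), 0.76), (array([ 0.5108, -0.1753,  0.0034]), 0.69), (array([ 0.6641, -0.1562,  0.0002]), 0.63), (a
[... 431 characters left out ...]
436]])}
cover_mid [(array([ 0.3302, -0.2612,  0.0158]), 0.84), (array([ 0.5067, -0.3329,  0.0202]), 0.81), (array([ 0.3217, -0.4169,  0.0195]), 0.76)]
warmer [(array([0.5096, 0.2933, 0.0051]), 0.59)]
lay_spot [(array([0.5255, 0.2189, 0.0894]), 0.93), (array([ 0.664 , -0.3411,  0.0051]), 0.52)]
opening_mid [(array([0.552 , 0.3418, 0.0855]), 0.56)]
start_top [(array([0.4426, 0.3071, 0.0985]), 0.42)]
tray [(array([ 0.5717, -0.251 ,  0.0011]), 0.92)]
round_cover [(array([ 0.5051, -0.1761,  0.0066]), 0.67), (array([0.5233, 0.2187, 0.0885]), 0.24)]
beaker0 [(array([ 0.6643, -0.3422,  0.0052]), 0.83), (array([ 0.6644, -0.156 ,  0.0036]), 0.59)]
flask [(array([ 0.8242, -0.0462, -0.0019]), 0.69)]
1.0
```

View pics/top0.png

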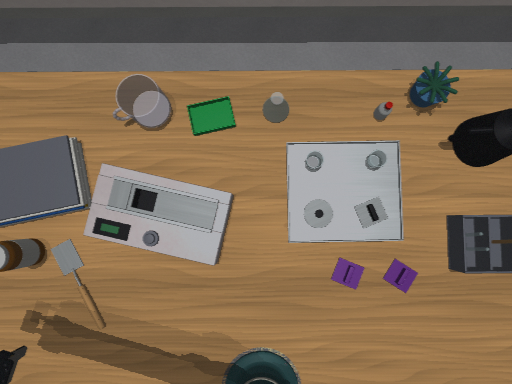

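View pics/scene0.png

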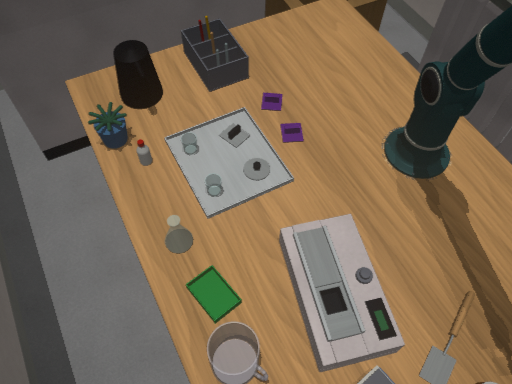

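The top view shows the steel cover at (371,212) in the tray, with the purple look-alikes outside it at (348,273) and (400,275). The warmer is centred at about (159,214), its opening is at (144,200) and the button at (151,238). The scene view agrees with this. Next I'll look closer with the wrist camera.

```bash
cat >> h.py <<'E'
def ori(a): # jaws along world angle a, pointing down
    c,s=np.cos(a),np.sin(a); return np.array([[s,0,c],[-c,0,s],[0,-1,0.]])
E
python3 - <<'E'
from h import *
np.set_printoptions(precision=4,suppress=True)
print(viewer.camera_info('wrist'))
env.reach([0.50,0.30,0.36],ori(np.radians(76.7))); print(env.sense()['t'])
p,d,K,R,e,ci=cam('wrist'); save(p,'w_warm'); np.savez('w_warm.npz',p=p,d=d,K=K,R=R,e=e)
for n in ['warmer','lay_spot','opening_mid','start_top']:
    print(n,[(np.round(r['at'],4),round(r['score'],2)) for r in tip_of('wrist',n)][:3])
# jaw angle guess for the cover; see it
env.reach([0.50,-0.31,0.30],ori(np.radians(76.7))); print(env.sense()['t'])
p,d,K,R,e,ci=cam('wrist'); save(p,'w_cov'); np.savez('w_cov.npz',p=p,d=d,K=K,R=R,e=e)
print([(np.round(r['at'],4),round(r['score'],2)) for r in tip_of('wrist','cover_mid')],env.sense()['t'])
cv2.imwrite('pics/both.png',np.hstack([cv2.imread('pics/w_warm.png'),cv2.imread('pics/w_cov.png')])[:, ::1][::,:]) 
b=cv2.imread('pics/both.png'); cv2.imwrite('pics/both.png',cv2.resize(b,(800,300)))
E
```

```text
{'intrinsics': array([[339.3097,   0.    , 256.9178],
       [  0.    , 339.3097, 189.9857],
       [  0.    ,   0.    ,   1.    ]]), 'T_tool_cam': array([[-0.0006, -0.9627, -0.2705, -0.0755],
       [-0.0009,  0.2705, -0.9627, -0.1698],
       [ 1.    , -0.0003, -0.001 , -0.0005],
       [ 0.    ,  0.    ,  0.    ,  1.    ]])}
2.6917
warmer [(array([0.5069, 0.2893, 0.0031]), 0.84)]
lay_spot [(array([0.5251, 0.2198, 0.0863]), 0.76)]
opening_mid [(array([0.5532, 0.3384, 0.0821]), 0.65)]
start_top [(array([0.4446, 0.3065, 0.0936]), 0.95)]
5.1333
[(array([ 0.3304, -0.256 ,  0.0209]), 0.98), (array([ 0.5078, -0.331 ,  0.0217]), 0.83), (array([ 0.3216, -0.4113,  0.0151]), 0.57)] 5.2333
```

View pics/both.png

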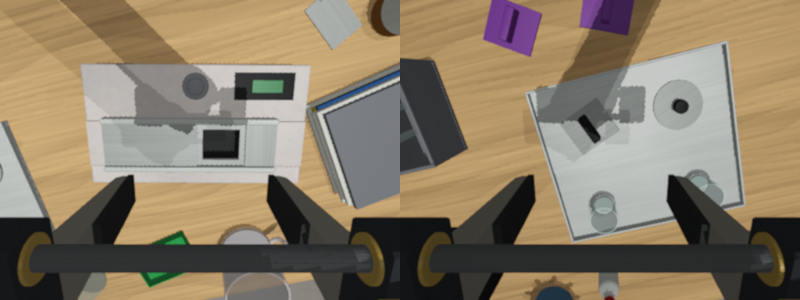

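```bash
python3 - <<'E'
from h import *
np.set_printoptions(precision=4,suppress=True,linewidth=160)
D=np.load('w_cov.npz'); X=cloud(D['d'],D['K'],D['R'],D['e']); g=D['p'].max(-1)
near=(np.hypot(X[...,0]-.508,X[...,1]+.332)<.06)&(D['d']>0)
for nm,m in [('bar_z',near&(X[...,2]>.029)&(X[...,2]<.05)),('bar_dark',near&(g<45)&(X[...,2]>.028))]:
    P=X[m]; r=cv2.minAreaRect((P[:,:2]*1000).astype(np.float32)); print(nm,m.sum(),r,np.median(P[:,2]),np.percentile(P[:,2],90))
print('tray z',np.median(X[near&(X[...,2]<.02)][:,2]))
D=np.load('w_warm.npz'); X=cloud(D['d'],D['K'],D['R'],D['e'])
m=(D['d']>0)&(X[...,2]>.07)&(X[...,2]<.12)&(np.hypot(X[...,0]-.508,X[...,1]-.29)<.23)
n,l,st,_=cv2.connectedComponentsWithStats(m.astype(np.uint8)); k=1+np.argmax(st[1:,4]); P=X[l==k]
r=cv2.minAreaRect((P[:,:2]*1000).astype(np.float32)); print('warmer top',r)
# edge-based yaw: opening & rail points
for a in (13.3,):
    a=np.radians(-a); u=np.array([np.cos(a),np.sin(a)]); v=np.array([-u[1],u[0]]); o=np.array([.508,.2905])
    Q=X[...,:2]-o; wx,wy=Q@u,Q@v
    row=(m|((X[...,2]>0)&(D['d']>0)))
    for y0 in (-.1,-.05,-.02,.12,.14):
        s=row&(abs(wy-y0)<.004); xs=np.arange(-.03,.09,.004)
        print('y',y0,[round(1000*float(np.median(X[s&(abs(wx-x)<.002)][:,2])),0) if (s&(abs(wx-x)<.002)).any() else None for x in xs])
    ys=np.arange(-.02,.15,.004); s=row&(abs(wx-.03)<.008)
    print('along',[(int(round(1000*y)),round(1000*float(np.median(X[s&(abs(wy-y)<.002)][:,2]))), int(np.median(D['p'][s&(abs(wy-y)<.002)]))) for y in ys if (s&(abs(wy-y)<.002)).any()])
i=cv2.imread('pics/w_warm.png')[70:245,95:405]; cv2.imwrite('pics/crop.png',cv2.resize(i,None,fx=2.5,fy=2.5,interpolation=cv2.INTER_CUBIC))
E
```

```text
bar_z 420 ((509.464111328125, -331.818359375), (49.887229919433594, 14.273000717163086), 22.368345260620117) 0.03634426211047834 0.037546546450678064
bar_dark 18687 ((498.3442077636719, -327.4947204589844), (93.27301788330078, 63.72794723510742), 73.07486724853516) 0.40404117407836493 0.40731290049355034
tray z 0.004772697249674607
warmer top ((508.7904357910156, 288.441162109375), (380.6717834472656, 209.4285125732422), 76.56270599365234)
y -0.1 [74.0, 75.0, 74.0, 75.0, 92.0, 93.0, 88.0, 84.0, 85.0, 85.0, 84.0, 85.0, 84.0, 84.0, 85.0, 84.0, 84.0, 84.0, 84.0, 84.0, 85.0, 84.0, 84.0, 84.0, 84.0, 91.0, 93.0, 92.0, None, 74.0]
y -0.05 [75.0, 74.0, 417.0, 366.0, 92.0, 92.0, 86.0, 85.0, 85.0, 84.0, 85.0, 84.0, 84.0, 85.0, 85.0, 84.0, 85.0, 85.0, 85.0, 84.0, 85.0, 84.0, 84.0, 84.0, 84.0, 91.0, 93.0, 93.0, None, 75.0]
y -0.02 [464.0, 74.0, 74.0, 75.0, 92.0, 93.0, 88.0, 85.0, 84.0, 85.0, 85.0, 84.0, 85.0, 84.0, 84.0, 84.0, 85.0, 84.0, 85.0, 85.0, 85.0, 84.0, 85.0, 85.0, 84.0, 91.0, 92.0, 93.0, None, 75.0]
y 0.12 [75.0, 75.0, 75.0, 75.0, 91.0, 92.0, 92.0, 85.0, 84.0, 85.0, 85.0, 85.0, 85.0, 8
[... 236 characters left out ...]
5.0, 76.0, 75.0, 76.0, 80.0, 74.0, 76.0, 75.0, 76.0]
along [(-20, 85, 166), (-16, 84, 168), (-12, 85, 172), (-8, 85, 174), (-4, 85, 178), (0, 82, 175), (4, 80, 177), (8, 80, 172), (12, 31, 82), (16, 32, 44), (20, 32, 45), (24, 31, 45), (28, 31, 45), (32, 32, 45), (36, 32, 45), (40, 32, 45), (44, 31, 45), (48, 32, 45), (52, 31, 45), (56, 31, 48), (60, 32, 49), (64, 31, 49), (68, 32, 49), (72, 31, 44), (76, 34, 31), (80, 79, 183), (84, 80, 170), (88, 85, 181), (92, 85, 179), (96, 85, 180), (100, 85, 183), (104, 85, 184), (108, 85, 182), (112, 85, 181), (116, 85, 179), (120, 85, 176), (124, 85, 176), (128, 85, 176), (132, 84, 175), (136, 85, 177), (140, 75, 192), (144, 75, 202), (148, 75, 203)]
```

View pics/crop.png

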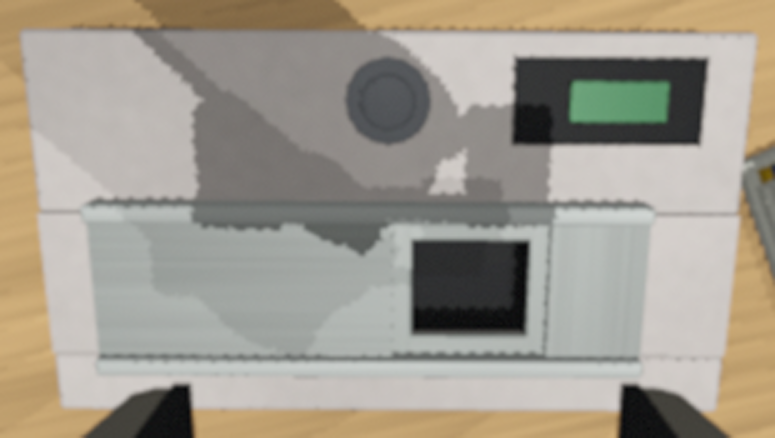

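The crop shows the opening: ledge from about 393 to 547 px, dark well 412–528. The bare floor is to its left and the button is at (388,100). By depth, the opening spans about 0 to +86 mm in the warmer frame. I'll fit the rails and pick up the cover.

```bash
python3 - <<'E'
from h import *
np.set_printoptions(precision=4,suppress=True,linewidth=160)
D=np.load('w_warm.npz'); X=cloud(D['d'],D['K'],D['R'],D['e'])
a=np.radians(-13.4); u=np.array([np.cos(a),np.sin(a)]); v=np.array([-u[1],u[0]]); o=np.array([.5085,.289])
Q=X[...,:2]-o; wx,wy=Q@u,Q@v; z=X[...,2]; ok=D['d']>0
for lo,hi in ((-.03,.01),(.055,.095)):
    m=ok&(z>.0905)&(z<.095)&(wx>lo)&(wx<hi)&(abs(wy+.02)<.11)
    f=np.polyfit(wy[m],wx[m],1); print('rail slope deg',np.degrees(f[0]),'centre at y=-65',np.polyval(f,-.065),np.percentile(wx[m],[2,50,98]))
m=ok&(abs(z-.0845)<.0015)&(wx>-.012)&(wx<.075)&(abs(wy+.06)<.05)
print('floor x',np.percentile(wx[m],[.5,50,99.5]),'z',np.median(z[m]))
m=ok&(abs(wx-.03)<.025)&(z<.0825)&(wy>-.03)&(wy<.11); print('opening y',np.percentile(wy[m],[.5,99.5]))
m=ok&(abs(z-.0845)<.0015)&(abs(wx-.03)<.03)&(wy>.06)&(wy<.12); print('far floor start',np.percentile(wy[m],.5))
m=ok&(wx<-.03)&(abs(wy)<.06)&(z>.085)&(z<.12); r=cv2.minAreaRect((X[m][:,:2]*1000).astype(np.float32)); print('button',m.sum(),r,np.median(z[m]))
c=np.array([.5095,-.3318]); A=ori(np.radians(112.4))
for P,O in (((*c,.012),A),((*c,.2),A),((.52,.22,.11),ori(np.radians(76.6))),((.56,.36,.11),ori(np.radians(76.6)))):
    print(solver.inverse_kinematics(P,O))
E
```

```text
rail slope deg 0.05079348623703565 centre at y=-65 -0.012169027123423546 [-0.0168 -0.0121 -0.0073]
rail slope deg 0.020848841919583083 centre at y=-65 0.07236557429654883 [0.0679 0.0723 0.0773]
floor x [-0.0054  0.0303  0.068 ] z 0.08452023046365664
opening y [0.0017 0.0868]
far floor start 0.0866339322496512
button 887 ((440.51068115234375, 305.08135986328125), (42.08100509643555, 42.109249114990234), 76.21099853515625) 0.0874518628032146
[ 0.1881  0.7008  0.4505  1.8502 -0.4545  0.6939  2.8632]
[ 0.078   0.4499  0.59    1.7555 -0.2873  1.0233  2.735 ]
[-1.0156  0.5404  0.728   1.9354 -0.4759  0.8439  1.3039]
[-1.0475  0.6707  0.6186  1.6722 -0.4597  0.9483  1.0791]
```

```bash
cat >> h.py <<'E'
YA=np.radians(-13.37); U=np.array([np.cos(YA),np.sin(YA)]); V=np.array([-U[1],U[0]]); O=np.array([.5085,.289])
def W(x,y,z): return [*(O+x*U+y*V),z]   # warmer frame -> world xy
CX=.0302; WO=ori(YA-np.pi/2)
E
python3 - <<'E'
from h import *
np.set_printoptions(precision=4,suppress=True,linewidth=160)
c=[.5095,-.3318]; A=ori(np.radians(-67.6))
def st(n): s=env.sense(); print(n,round(s['t'],2),s['ee_pos'],s['wrist_force'],round(s['gripper_width'],4),s['joint_positions'])
env.reach([*c,.10],A); st('above')
env.movel([*c,.012],rate=.1); st('down')
effector.grasp(25); st('grasp')
env.movel([*c,.16],rate=.15); st('up')
p,d,*_=cam('top'); save(p[120:260,270:420],'lift')
p,d,*_=cam('wrist'); save(p,'liftw')
env.reach(W(CX,-.065,.16),WO); st('over')
E
```

```text
above 6.98 [ 0.5098 -0.3318  0.1003] [-0.9798  0.3036  0.0567] 0.0918 [-0.2275  0.8167  1.1101  1.8452 -0.8526  1.05    0.0544]
down 8.02 [ 0.5098 -0.3322  0.0126] [1.0064 0.7233 0.0353] 0.0917 [-0.1589  0.9199  0.9896  1.8712 -0.977   0.9308  0.1295]
grasp 9.18 [ 0.5095 -0.3318  0.012 ] [ 0.3808 -0.3309 -0.1684] 0.014 [-0.1588  0.9203  0.9889  1.8717 -0.977   0.9308  0.1297]
up 10.31 [ 0.5091 -0.3312  0.159 ] [-0.2621  0.0699 -2.9095] 0.0138 [-0.2711  0.753   1.1855  1.81   -0.7732  1.136   0.004 ]
over 12.39 [0.5232 0.2177 0.1602] [ 0.5122 -0.2144 -1.8804] 0.0139 [-1.3708  0.8749  1.4207  1.9137 -0.9306  1.2409 -1.4276]
```

View pics/liftw.png

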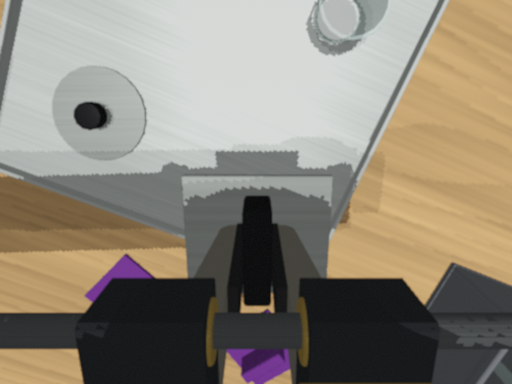

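The cover is held squarely: plate edges at columns 182 and 331, grip at column 257. I'll check how far it sits off centre in the jaws, then lay it.

```bash
python3 - <<'E'
from h import *
np.set_printoptions(precision=4,suppress=True,linewidth=160)
s=env.sense(); p,d,K,R,e,_=cam('wrist'); X=cloud(d,K,R,e); Rt=np.array(s['tcp_rot']); L=(X-np.array(s['ee_pos']))@Rt
m=(d>0)&(abs(L[...,1]-.003)<.006)&(abs(L[...,2])<.045)&(abs(L[...,0])<.05)
print('plate in tool: x',np.percentile(L[m][:,0],[.5,99.5]),'z',np.percentile(L[m][:,2],[.5,99.5]),'y',np.median(L[m][:,1]))
b=env.sense()['wrist_force']
off=0
env.movel(W(CX,-.065,.100),rate=.1)
env.pause(.2); b=env.sense()['wrist_force']; print('base',b)
for z in np.arange(.0965,.0895,-.001):
    env.movel(W(CX,-.065,z),rate=.03); s=env.sense(); f=s['wrist_force']-b
    print(round(z,4),s['ee_pos'],f,round(s['t'],2))
    if f[2]>4: break
p,d,*_=cam('scene'); save(cv2.resize(p[200:384,260:420],None,fx=3,fy=3),'laid')
E
```

```text
plate in tool: x [-0.0363  0.0218] z [-0.0394  0.0398] y 0.0034717591119125704
base [ 0.2882  0.8584 -3.1896]
0.0965 [0.5227 0.2188 0.0964] [ 0.5178 -0.4179 -0.1044] 13.66
0.0955 [0.5228 0.2188 0.0955] [-0.2136 -0.995   0.3109] 13.91
0.0945 [0.5228 0.2188 0.0945] [-0.0543 -0.9856  0.5888] 14.16
0.0935 [0.5228 0.2188 0.0934] [-0.0831 -1.349  -0.1126] 14.41
0.0925 [0.523  0.2188 0.0929] [-0.9572 -1.5735  6.2298] 14.66
```

View pics/laid.png

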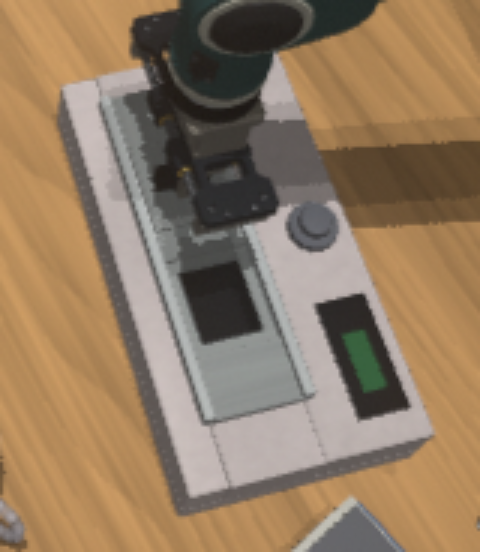

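The cover met the floor at TCP z = 0.0929, within a millimetre of the height for lying flat on it. I'll release, lift the fingers a little and push gently with the trailing finger.

```bash
python3 - <<'E'
from h import *
np.set_printoptions(precision=3,suppress=True,linewidth=160)
effector.release()
env.movel(W(CX,-.065,.099),rate=.05)
env.pause(.2); s=env.sense(); b=s['wrist_force']; print(round(s['t'],2),b,s['gripper_width'])
env.movel(W(CX,-.032,.099),rate=.06)
for y in list(np.arange(-.02,.031,.010))+list(np.arange(.036,.0831,.004)):
    env.movel(W(CX,y,.099),rate=.04); s=env.sense(); f=s['wrist_force']-b
    print(round(y,4),'fx,fy,fz',f[:2]@U,f[:2]@V,f[2],round(s['t'],2))
    if abs(f[:2]@V)>8 or abs(f[2])>8: break
p,d,*_=cam('scene'); save(cv2.resize(p[200:384,260:420],None,fx=3,fy=3),'pushed')
E
```

```text
16.4 [ 0.25   0.597 -0.015] 0.09198564549101809
-0.02 fx,fy,fz 0.40978184371957715 -0.8563172023934686 0.22947961522403423 17.55
-0.01 fx,fy,fz 0.06179804558323571 -0.7960025588554653 0.17424388180834685 17.95
0.0 fx,fy,fz -0.22808339587230045 0.2675101152000819 0.007571059558526964 18.35
0.01 fx,fy,fz 0.23279340156356276 -0.38810636974726836 0.639950664620352 18.75
0.02 fx,fy,fz -0.12113233755386807 0.305142242779645 0.7763730924401352 19.15
0.03 fx,fy,fz -0.6063370491876636 -0.2616233844593717 -0.23158395142496224 19.55
0.036 fx,fy,fz -0.04311607923787758 -2.4444087925069002 0.20372285159429637 19.85
0.04 fx,fy,fz 0.06538474749723719 -1.054813902714977 -0.22927723312398088 20.1
0.044 fx,fy,fz -1.7873897316856402 0.5781276929930853 -0.27963917379782294 20.35
0.048 fx,fy,fz -0.3903927720651329 -1.3435138047422892 -0.15454254542487195 20.6
0.052 fx,fy,fz 0.16268483297451325 -0.8474747192721828 -1.2051882161949585 20.85
0.056 fx,fy,fz -0.10571482221775734 -1.0165928311292178 -0.6374444251085022 21.1
0.06 fx,fy,fz 0.33819038633868453 0.13385626458397423 -0.5538103808433672 21.35
0.064 fx,fy,fz 0.40101991289274685 -0.6924008713204104 0.4546325752582194 21.6
0.068 fx,fy,fz 0.013700349742241467 -0.9202850293907059 -0.04125841013041543 21.85
0.072 fx,fy,fz -0.03414697228433169 -1.1086865185008197 -0.4358058182541896 22.1
0.076 fx,fy,fz -0.40210895711427447 -0.09268747267941604 -0.5815665311733187 22.35
0.08 fx,fy,fz 0.460193216097993 -0.3461369426394111 0.38453146193183574 22.6
```

View pics/pushed.png

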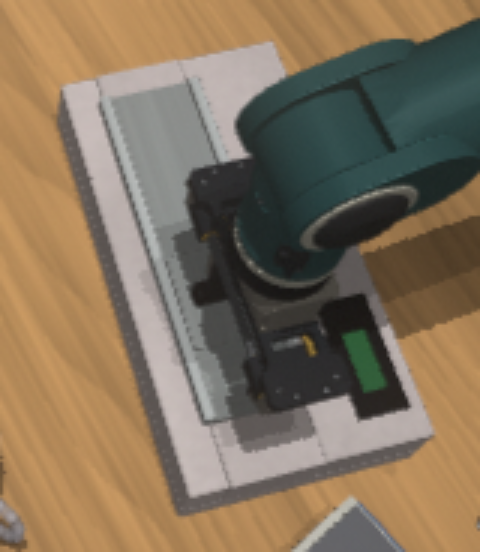

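The cover has moved over the opening, but the arm hides it. I'll measure it in place with the wrist depth.

```bash
cat >> h.py <<'E'
def barcheck():
    p,d,K,R,e,_=cam('wrist'); X=cloud(d,K,R,e); Q=X[...,:2]-O; wx,wy,z=Q@U,Q@V,X[...,2]; ok=(d>0)&(abs(wx-CX)<.045)&(wy>-.03)&(wy<.12)
    dark=p.max(-1)<70
    m=ok&(z>.101)&(z<.125)&(abs(wy-.042)<.02)&dark; m2=ok&~dark&(z>.078)&(z<.1)&(abs(wx-CX)<.03)
    if m.sum()>20: print('bar',m.sum(),'y',np.percentile(wy[m],[2,50,98]),'x',np.percentile(wx[m],[2,98]),'ztop',np.percentile(z[m],95))
    for y in np.arange(-.02,.1,.005):
        k=m2&(abs(wy-y)<.0025)
        if k.sum()>5: print(int(round(y*1000)),round(1000*float(np.median(z[k])),1),k.sum(),end=' | ')
    print(env.sense()['t']); return p
E
python3 - <<'E'
from h import *
save(barcheck(),'w_push')
E
```

```text
bar 3501 y [0.031563   0.04199403 0.04912604] x [0.00928118 0.05667539] ztop 0.11963023904671863
-20 84.5 791 | -15 84.5 740 | -10 84.5 688 | -5 84.4 638 | 0 88.3 335 | 5 89.3 550 | 10 89.0 491 | 15 88.7 429 | 20 88.4 388 | 25 88.0 409 | 30 87.8 184 | 35 87.5 81 | 40 87.1 82 | 45 86.6 114 | 50 86.5 899 | 55 86.1 834 | 60 85.8 830 | 65 85.5 840 | 70 85.2 818 | 75 84.8 797 | 80 83.9 847 | 85 79.6 785 | 90 84.6 821 | 95 84.6 829 | 22.7
```

View pics/w_push.png

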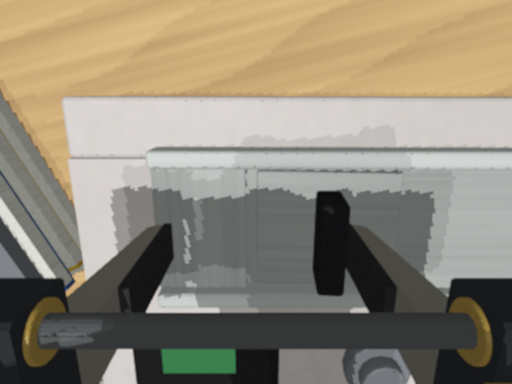

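The nose is down and the tail still rests on the near edge (plate from y≈2 to 81 mm). It needs a few more millimetres.

```bash
python3 - <<'E'
from h import *
s=env.sense(); b=s['wrist_force']; print(s['ee_pos'])
for y in np.arange(.0815,.0866,.001):
    env.movel(W(CX,y,.099),rate=.03); f=env.sense()['wrist_force']-b; print(round(y,4),f[:2]@V,f[2])
    if abs(f[:2]@V)>6: break
barcheck()
E
```

```text
[0.55640652 0.36019016 0.0990577 ]
0.0815 -0.7009350786047963 0.2635181580835524
0.0825 -0.8351714043245104 0.4508546697968557
0.0835 -1.1771480642961718 0.28618016490104875
0.0845 -1.436626174474051 0.052322657457360824
0.0855 -1.4686088198851661 -0.3766012573177103
0.0865 -2.122430795938619 0.17484100861347127
bar 3404 y [0.03750347 0.04714703 0.05426092] x [0.00915619 0.05655054] ztop 0.11997683503978739
-20 84.4 830 | -15 84.4 795 | -10 84.4 751 | -5 84.4 701 | 0 84.1 882 | 5 79.6 394 | 10 84.4 516 | 15 84.4 469 | 20 84.5 426 | 25 84.5 379 | 30 84.5 394 | 35 84.5 175 | 40 84.4 81 | 45 84.7 72 | 50 84.7 72 | 55 84.5 700 | 60 84.5 818 | 65 84.5 817 | 70 84.5 818 | 75 84.5 821 | 80 84.5 828 | 85 84.4 790 | 90 84.5 840 | 95 84.5 814 | 24.25
```

It's flush: the plate top is at 84.5 mm, level with the floor, over its whole length. I'll back off, lift and locate the button.

```bash
python3 - <<'E'
from h import *
np.set_printoptions(precision=4,suppress=True,linewidth=160)
env.movel(W(CX,.0475,.099),rate=.05); env.movel(W(CX,.0475,.20),rate=.15)
effector.grasp(5)
D=np.load('w_warm.npz'); X=cloud(D['d'],D['K'],D['R'],D['e']); z=X[...,2]
r=np.hypot(X[...,0]-.441,X[...,1]-.306); m=(D['d']>0)&(r<.03)&(z>.076)&(z<.11)
print(np.histogram(z[m],bins=np.arange(.076,.106,.002)))
t=m&(z>.0915); rr=cv2.minEnclosingCircle((X[t][:,:2]*1000).astype(np.float32)); print(t.sum(),rr,X[t].mean(0),np.median(z[t]))
t=m&(z>.08); print(cv2.minEnclosingCircle((X[t][:,:2]*1000).astype(np.float32)))
barcheck(); s=env.sense(); print(s['gripper_width'],s['ee_pos'])
E
```

```text
(array([ 38,   0,   0,   4, 178, 340,  16,   0,  13, 136, 230,  10,   0,   0]), array([0.076, 0.078, 0.08 , 0.082, 0.084, 0.086, 0.088, 0.09 , 0.092, 0.094, 0.096, 0.098, 0.1  , 0.102, 0.104]))
389 ((441.00238037109375, 304.71514892578125), 13.801112174987793) [0.4408 0.3049 0.0962] 0.09623665584426072
((440.99688720703125, 304.7508850097656), 21.667943954467773)
bar 1054 y [0.0407 0.0471 0.0534] x [0.0088 0.0568] ztop 0.11352178205015433
-20 84.5 380 | -15 84.5 382 | -10 84.5 382 | -5 84.4 377 | 0 84.4 414 | 5 79.5 340 | 10 84.4 374 | 15 84.5 380 | 20 84.4 382 | 25 84.5 377 | 30 84.5 382 | 35 84.5 376 | 40 84.5 184 | 45 84.8 36 | 50 84.9 36 | 55 84.6 188 | 60 84.6 377 | 65 84.6 382 | 70 84.5 374 | 75 84.6 384 | 80 84.5 376 | 85 84.5 382 | 90 84.6 377 | 95 84.5 383 | 27.4
0.0006234788329797711 [0.5489 0.3282 0.2   ]
```

```bash
python3 - <<'E'
from h import *
B=[.441,.3048]
env.reach([*B,.15],WO); env.movel([*B,.101],rate=.08); env.pause(.2)
b=env.sense()['wrist_force']
for z in np.arange(.098,.0865,-.0008):
    env.movel([*B,z],rate=.02); s=env.sense(); f=s['wrist_force']-b
    print(round(z,4),round(s['ee_pos'][2],4),f.round(1),round(s['t'],2))
    if f[2]>8: break
env.pause(.2); print((env.sense()['wrist_force']-b).round(1))
env.movel([*B,.103],rate=.03); env.movel([*B,.20],rate=.15)
print((env.sense()['wrist_force']-b).round(1),env.sense()['t'])
E
```

```text
0.098 0.0979 [-0.1 -0.7  0.4] 29.22
0.0972 0.0973 [ 0.  -0.5  1.4] 29.47
0.0964 0.0965 [-0.1 -0.2  1.6] 29.72
0.0956 0.0956 [ 0.5 -0.4  1. ] 29.97
0.0948 0.0948 [-1.   0.3  1.6] 30.22
0.094 0.094 [ 0.6 -1.4  2.3] 30.47
0.0932 0.0932 [-0.3  0.4  2.1] 30.72
0.0924 0.0924 [ 0.4 -0.4  2.5] 30.97
0.0916 0.0916 [ 0.2 -0.4  4.1] 31.22
0.0908 0.0914 [-2.2 -0.4  8.8] 31.47
[-1.5 -0.8  8.3]
[ 0.2 -0.2 -0.6] 33.025
```

The button hit its hard stop at 0.0914, 6 mm below first contact. I'll move clear and run the final check.

```bash
python3 - <<'E'
from h import *
env.reach([0.50,0.30,0.33],WO)
p=barcheck()
p,d,K,R,e,_=cam('wrist'); X=cloud(d,K,R,e); m=(d>0)&(np.hypot(X[...,0]-.441,X[...,1]-.305)<.01); print('button z',np.median(X[m][:,2]))
env.reach([0.35,0.10,0.40],WO); env.pause(.3)
p,d,*_=cam('scene'); save(p,'final')
for n in ('round_cover','beaker0','flask'): print(n,[(np.round(r['at'],3),round(r['score'],2)) for r in tip_of('scene',n)][:2])
print(env.sense()['t'])
E
```

```text
bar 497 y [0.0405628  0.04613437 0.05240949] x [0.00923201 0.05470259] ztop 0.11386284562222405
-20 84.4 203 | -15 84.4 208 | -10 84.6 216 | -5 84.7 222 | 0 84.5 205 | 5 79.5 187 | 10 84.5 201 | 15 84.5 202 | 20 84.5 219 | 25 84.6 218 | 30 84.6 211 | 35 84.5 208 | 40 84.5 152 | 45 84.4 23 | 50 84.4 23 | 55 84.7 23 | 60 84.6 200 | 65 84.4 210 | 70 84.6 212 | 75 84.7 210 | 80 84.5 205 | 85 84.6 206 | 90 84.7 215 | 95 84.5 209 | 33.7
button z 0.09638872294790513
round_cover [(array([ 0.507, -0.172,  0.004]), 0.9)]
beaker0 [(array([ 0.664, -0.159,  0.004]), 0.79), (array([ 0.664, -0.341,  0.006]), 0.68)]
flask [(array([ 0.824, -0.047, -0.001]), 0.83)]
35.2667
```

View pics/final.png

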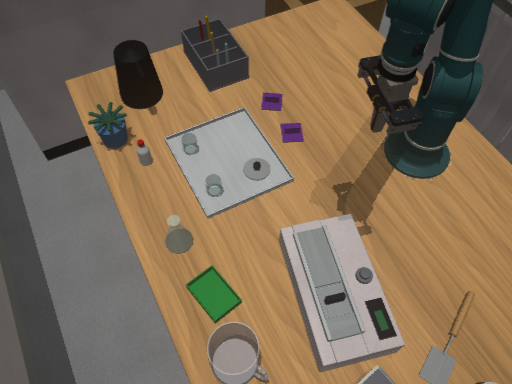

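The final view shows the cover seated in the deck (grip at 334,298) and the button up (364,275). The rest of the scene is unchanged and the arm is clear.

```bash
python3 -c "
from h import *
workorder.finish_job(); print(env.sense()['t'])"
```

```text
the job is handed in; nothing more can be done
the job is handed in; nothing more can be done
```

The cover is home and flush in the warmer's opening, the start button has been pressed and has come back up, and the job is handed in. The clock read 35.3 s at the last check, within the 58 s limit.

- **Cover:** I gripped it by the black grip, laid it flat between the rails at the lay spot and let go. I then pushed it along the deck with the open trailing finger. It tipped nose down into the opening, and a few more millimetres seated it. Apart from the 6 N on touching the floor, the force changes I read stayed within about 2.5 N. Afterwards its plate measured 84.5 mm over its full length, level with the deck floor.
- **Button:** I pressed it with shut fingers to its stop, after 6 mm of travel and with about 9 N on the wrist. After release its top measured 96.4 mm, against 96.2 mm before.
- **Everything else:** The round cover, both beakers and the flask were found where they started, within the 4 mm accuracy of the detector. The purple look-alikes look untouched in the final picture.

No check failed. The first push stopped short, with the cover's tail still on the near edge; the wrist camera showed this and I corrected it before pressing the button.

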